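# Find the socket for the clamp nut of a plaque turntable

### The arm

A 7-joint arm with a two-finger parallel gripper is mounted at the origin on the work surface. World frame = base frame: x ahead of the robot, y to its left, z up, the work surface at z = 0. Lengths are in m, angles in rad, forces in N, time in s.
With the tool pointing down it reaches from about 0.425 to 0.875 m from the base axis. Payload 8.4 kg.
Tool frame: the origin (TCP) lies on the mounting face of the last link; the fingertips stand 173 mm ahead of it and the grasp point (between the pads) lies 155 mm ahead of it; z points along the fingers, y is the line along which they close (so a half turn about z gives the same grasp; the last joint's range is limited). The gripper opens to 85 mm and grips with 20 to 120 N. Pads are 22 mm wide; open, the fingers measure 114 mm over their backs; the gripper's body (76 mm by 85 mm) begins 54 mm behind the grasp point. The pads swing forward as they close: fully open they stand 13 mm farther back than shut.
Start: joints at [-1.371, 0.333, 0.04, 1.465, -0.013, 1.343, -0.059], TCP at [0.191, 0.621, 0.405] pointing down, gripper open.
Joint ranges: [-2.58, 2.58], [-0.38, 2.09], [-1.3, 1.39], [0.25, 2.4], [-1.5, 4.64], [0.08, 2.09], [-2.65, 2.65]. Speed limits (rad/s): [2.22, 2.22, 2.79, 2.79, 3.14, 3.14, 3.14].

### API

Orientations are given as a unit quaternion [w, x, y, z].
In Python, from bench import env gives the robot as it stands.
- The arm moves only by the tool apply_moves, never from a script. Its arguments are lists of equal length, an entry for each row: "offset": the shift along the tool's x, y, z in mm, a list of three; "rot": the turn, a rotation vector about the tool's x, y, z in rad, a list of three; "claw": the opening, from 0 (shut) to 1 (fully open). A call has 1 to 20 rows; each row shifts and turns the commanded pose from where the row before left it, along the tool's axes as they then stand; what a row does not reach is not made up. A row lasts 1/12 s, in which the tool goes at most 41.7 mm and 7.16 degrees, less where a joint would pass 70% of its speed; a pose out of reach is approached as far as the arm can. A call is refused whole if a number of a shift passes 41.7 or a number of a turn 0.125, either way. A call with a gripper value outside its range is refused whole. The fingers move at their own pace and stop on an object; "squeeze" is the grip in N (left out, the last holds). Time passes only in rows, so rows that do not move let the fingers close. It gives the time, the measured TCP pose, the force, the opening and the grip force at its end, in the units of the state.
- env.get_state(): the state, without advancing time (a new reading comes with each control period).
- env.get_image(name): name is "scene" or "top" or "wrist"; returns a dict with "frame" (400x640x3 uint8, blue, green, red), "vertical_fov" (degrees; the focal length in pixels is half the picture's height over the tangent of half this angle, whatever the lens; pixels are square), "cx", "cy" (the principal point, pixels), "D" ([k1, k2, p1, p2, k3] as OpenCV has them; the pictures are not rectified), "xyz" and "attitude" of the camera in the world. Camera axes: x right, y up, looking along -z (the intrinsics and any distortion apply to the point x, -y, -z); pixel columns grow to the right and rows downward; lengths in m; the calibration is good to about 2 mm. A picture is of the moment at which its call begins. There is no depth.
- env.close_job(): hands the job in; it is judged then, once.
The state is a dict: "time": time; "q": joint angles; "qvel": joint speeds; "joint_efforts": joint torques, N m; "eef_pos": TCP position; "orientation": TCP orientation; "force": force on the tool from outside, world axes, zero at the start; "moment": the same for the moment, N m; "gripper_width": opening from 0.0 (shut) to 1.0 (fully open); "gripper_force": force on a finger pad.
Only numpy, scipy, OpenCV 4.12 (cv2) and the standard library are available. Lean on these libraries where they do the work, as an engineer would, in place of code of your own. Each camera call takes 0.05 s, during which the arm holds its last target. There are 200 camera calls.

### The job

First, before touching any socket, press the black plunger on the jig's board fully down to its stop so that the turntable is locked. Then try the sockets on the hex nut in the middle of the round wooden blank until you find the one that goes fully down over it, putting each one that does not fit back upright in its tray. Finish while still gripping the right socket, fully seated and upright on that nut; do not let go of it, and leave everything else on the bench where it is.

Things in the scene. Friction and masses are not known exactly. Their poses are not given: they have to be found in the camera images.
- hub (a point): seat of the clamp nut: point on its axis at the top face of the round wooden blank (170 mm across), 50 mm above the bench; z up. Around it a fixed steel hex nut, 14 mm high, its upper 6 mm tapering, stands on the blank, two flats facing this point's +x and -x. It is 20, 24 or 28 mm across flats, varying from job to job. A 10 mm thick stud on its axis rises 20, 11 or 2 mm out of the nut (smaller nut, longer stud)
- jig: the fixed turntable jig: a plywood board 270 x 290 x 30 mm (x, y, z) carrying turntable and blank; origin at the centre of its underside, under the hub, same axes. On a wooden block as high as the blank, centred at its x = +110 mm, two spare nuts with studs (up to 34 mm tall) stand at y = +60 and -60 mm: not part of the job
- plunger (a joint): travel of the jig's index plunger, which locks the turntable: 0 m up, 0.012 m fully down at its stop; starts between 0 and 0.003. Pushing it takes about 6 N; it stays where it is left
- plunger_top (a point): centre of the top of the plunger's black mushroom head (32 mm across, top 86 mm above the bench when fully up, 74 mm when down), on the jig's board 120 mm from the hub along the hub's +y axis
- tray: fixed wooden tray with a low rim, 120 mm (its x) by 250 mm (its y), 14 mm high, floor about 6 mm above the bench; origin at the centre of its underside, z up. Holds the three sockets in a row along its y axis, about 76 mm apart, so that fingers straddling one along the tray's x axis have room
- socket_1_mid (a point): one of three loose steel sockets, alike from outside, standing mouth down in the tray: hexagonal block 38 mm across flats, 60 mm high, about 0.35 kg; point at its centre (30 mm above its lower edge), z up, two outer flats facing +x and -x. The hexagonal mouth below is in line with the outer flats and 3 mm wider than the nut it is made for
- socket_2_mid (a point): one of three loose steel sockets, alike from outside, standing mouth down in the tray: hexagonal block 38 mm across flats, 60 mm high, about 0.35 kg; point at its centre (30 mm above its lower edge), z up, two outer flats facing +x and -x. One is made for each size of nut; which one fits the nut on the blank is found only by trying
- socket_3_mid (a point): one of three loose steel sockets, alike from outside, standing mouth down in the tray: hexagonal block 38 mm across flats, 60 mm high, about 0.35 kg; point at its centre (30 mm above its lower edge), z up, two outer flats facing +x and -x. The right one goes down until its lower edge meets the blank; a wrong one stops 7 mm or more higher
- washer: loose flat steel washer, 34 mm across, 4 mm thick, lying on the near right corner of the jig's board; bystander, origin at its underside
- spanner: loose steel spanner lying on the bench beyond the tray; bystander, origin at its underside
- glue: loose white plastic glue bottle, 52 mm across, 150 mm high, beyond the tray; bystander, origin at the centre of its underside
- varnish: loose amber glass jar, 64 mm across, 75 mm high, to the left of the tray; bystander, origin at the centre of its underside
- spray: loose spray can, 54 mm across, 170 mm high, to the right of the jig; bystander, origin at the centre of its underside
- mug: loose white mug, 80 mm across, 90 mm high, far left; bystander, origin at the centre of its underside
Things that resemble listed ones, but are neither listed nor needed, are in the scene too. Leave any red or turquoise look-alike of the part that bears socket_2_mid alone.

How it is judged:
By the outcome, as a careful person would: the job done as asked, in the order asked, and still so for the second after the job is handed in, while the arm keeps its last pose, push and grip.
It also fails if it takes over 72 s, if anything falls off the work surface, if the arm or the gripper's body presses on something with over 40 N, if the wrist force passes 120 N, or if a joint passes its speed limit or range.

## Working session

There is one attempt and no reset: what is moved stays moved. The work goes in short steps, Python scripts to look and compute and a tool call to move; the robot and the scene stay as the last step left them, time stands still between calls to the robot, and variables do not carry over. Pictures are saved under pics/ and viewed, at most 10 in all, crops included, and the job is handed in when it is done.

Besides the shell and the picture viewer there is one more tool, called after "Call:" in YAML: its name, and indented under it one key for each argument. apply_moves: Moves the arm, as the interface text tells. Its arguments: {"type":"object","properties":{"offset":{"type":"array"},"rot":{"type":"array"},"claw":{"type":"array"},"squeeze":{"type":"number"}},"required":["offset","rot","claw"]}

```bash
mkdir -p pics; cat > h.py <<'E'
import numpy as np, cv2
from scipy.spatial.transform import Rotation as R
from bench import env
def rot(q): return R.from_quat([q[1],q[2],q[3],q[0]])
def K(im):
    f=200/np.tan(np.radians(im["vertical_fov"])/2)
    return np.array([[f,0,im["cx"]],[0,f,im["cy"]],[0,0,1]])
def px2z(im,uv,z):
    n=cv2.undistortPoints(np.array(uv,float).reshape(-1,1,2),K(im),np.array(im["D"],float)).reshape(-1,2)
    d=rot(im["attitude"]).apply(np.c_[n[:,0],-n[:,1],-np.ones(len(n))])
    o=np.array(im["xyz"]); t=(np.broadcast_to(z,len(n))-o[2])/d[:,2]
    return o+d*t[:,None]
def proj(im,P):
    c=rot(im["attitude"]).inv().apply(np.atleast_2d(P)-np.array(im["xyz"]))*[1,-1,-1]
    return cv2.projectPoints(c,np.zeros(3),np.zeros(3),K(im),np.array(im["D"],float))[0].reshape(-1,2)
E
python3 - <<'E'
from h import *
import pickle
for n in("scene","top","wrist"):
    im=env.get_image(n);cv2.imwrite(f"pics/{n}0.png",im["frame"]);pickle.dump(im,open(n+"0.pkl","wb"))
    print(n,{k:np.round(v,4) for k,v in im.items() if k!="frame"})
s=env.get_state();print({k:np.round(v,3) for k,v in s.items()})
print(rot(s["orientation"]).as_matrix().round(3))
E
```

```text
scene {'vertical_fov': np.float64(51.8581), 'cx': np.float64(318.5175), 'cy': np.float64(200.7752), 'D': array([-0.0115,  0.    ,  0.    ,  0.    ,  0.    ]), 'xyz': array([1.1766, 0.3445, 0.9997]), 'attitude': array([0.4784, 0.1629, 0.2828, 0.8152])}
top {'vertical_fov': np.float64(42.7384), 'cx': np.float64(316.2777), 'cy': np.float64(206.2295), 'D': array([-0.066,  0.   ,  0.   ,  0.   ,  0.   ]), 'xyz': array([ 0.4727, -0.0195,  1.6116]), 'attitude': array([ 0.7093,  0.0081, -0.0164, -0.7047])}
wrist {'vertical_fov': np.float64(60.023), 'cx': np.float64(321.467), 'cy': np.float64(201.4537), 'D': array([-0.0655,  0.    ,  0.    ,  0.    ,  0.    ]), 'xyz': array([0.116 , 0.6449, 0.373 ]), 'attitude': array([ 0.7951, -0.125 , -0.0908,  0.5865])}
{'time': np.float64(0.15), 'q': array([-1.371,  0.334,  0.04 ,  1.466, -0.013,  1.343, -0.059]), 'qvel': array([-0.001, -0.002,  0.001, -0.001,  0.   ,  0.001,  0.   ]), 'joint_efforts': array([ 3.0000e-03, -6.5904e+01,  1.3680e+00, -4.0588e+01,  1.7000e-02,
        1.0000e-02, -0.0000e+00]), 'eef_pos': array([0.191, 0.621, 0.404]), 'orientation': array([-0.   ,  0.149,  0.989, -0.001]), 'force': array([ 0.867, -0.358, -0.271]), 'moment': array([-0.012,  0.022,  0.05 ]), 'gripper_force': np.float64(0.0), 'gripper_width': np.float64(1.001)}
[[-0.956  0.294 -0.   ]
 [ 0.294  0.956 -0.001]
 [-0.    -0.001 -1.   ]]
```

View pics/top0.png

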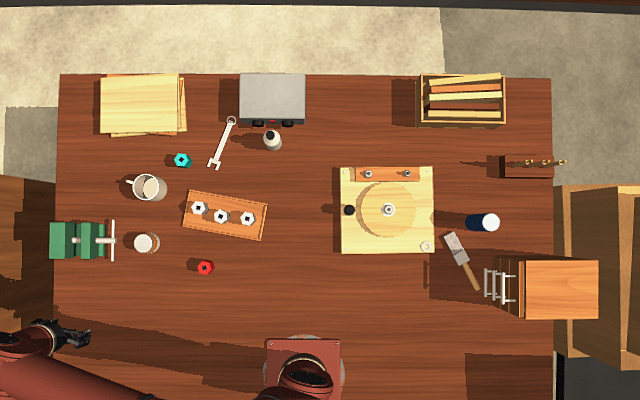

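View pics/scene0.png

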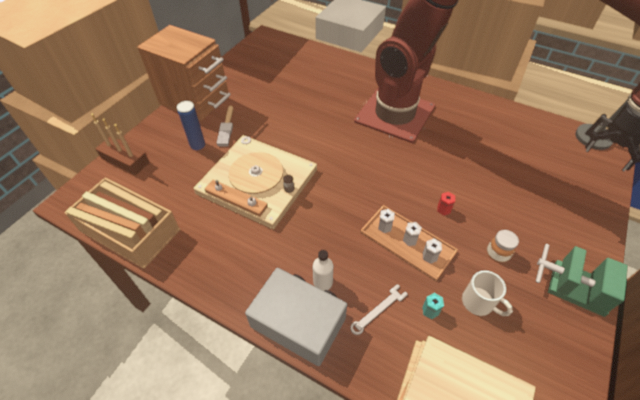

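The top view shows three steel sockets in the tray at about (199,208), (221,216) and (247,218). The red look-alike is at (205,268) and the turquoise one at (181,160), and both stand outside the tray. The jig's hub nut is at (388,210), with spare nuts at (368,174) and (407,173) and the black plunger at (348,210). I'll check these in an enlarged crop.

```bash
python3 - <<'E'
import pickle,cv2,numpy as np
t=pickle.load(open("top0.pkl","rb"))["frame"];s=pickle.load(open("scene0.pkl","rb"))["frame"]
r=lambda i,x,y,w,h,k:cv2.resize(i[y:y+h,x:x+w],None,fx=k,fy=k,interpolation=cv2.INTER_CUBIC)
a=r(t,175,180,100,75,4);b=r(t,335,160,100,75,4)
c=r(s,355,190,110,82.5.__int__(),400/110)[:300,:400];d=r(s,190,130,133,100,400/133)[:300,:400]
z=np.zeros((600,800,3),np.uint8)
for i,(q,y,x) in enumerate([(a,0,0),(b,0,400),(c,300,0),(d,300,400)]): z[y:y+q.shape[0],x:x+q.shape[1]]=q
cv2.imwrite("pics/crop1.png",z)
E
```

```text
(no output)
```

View pics/crop1.png

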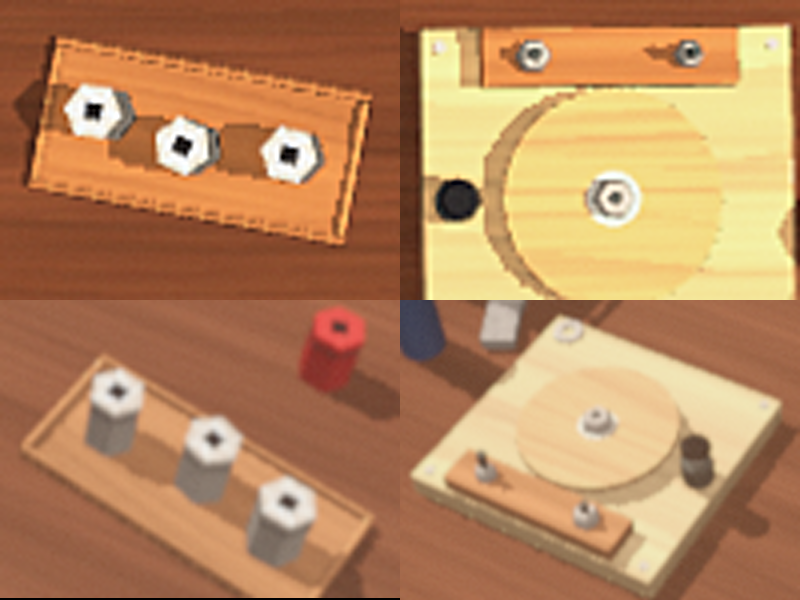

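The crop shows square drive holes at crop (93,111), (183,146) and (289,154). The tray corners are at (55,37), (370,96), (345,243) and (28,187). The plunger head is at (457,200) and the nut at (614,198). The steel, mouth-down sockets in the tray are the right ones; I'll leave the red and turquoise ones alone.

```bash
python3 - <<'E'
from h import *
import pickle
t=pickle.load(open("top0.pkl","rb"));s=pickle.load(open("scene0.pkl","rb"))
A=lambda L,ox,oy,k=4:(np.array(L,float)+.5)/k-.5+[ox,oy]
P=px2z(t,A([(55,37),(370,96),(345,243),(28,187)],175,180),.014)
print("tray",P.round(3),P.mean(0).round(4),np.linalg.norm(P-np.roll(P,1,0),axis=1).round(3))
v=P[0]-P[1]+P[3]-P[2];print("tray y-axis yaw",np.degrees(np.arctan2(v[1],v[0])).round(1)-90)
print("sock top",px2z(t,A([(93,111),(183,146),(289,154)],175,180),.066).round(4))
k=400/110
print("sock scene",px2z(s,A([(118,391-300),(214,439-300),(289,502-300)],355,190,k),.066).round(4))
print("plunger top",px2z(t,A([(457,200)],335,160),.085).round(4))
print("hub top",px2z(t,A([(614,198)]*3,335,160),[.05,.066,.075]).round(4))
C=px2z(t,[(340.5,167.5),(433,166.5),(435,252.5),(341,254.5)],.03)
print("jig",C.round(3),C.mean(0).round(4),np.linalg.norm(C-np.roll(C,1,0),axis=1).round(3))
k=400/133
print("scene plunger",px2z(s,A([(696,447)],190,130,k)-[400/k,300/k],.085).round(4),"hub",px2z(s,(A([(597,415)]*2,190,130,k)-[400/k,300/k]),[.066,.075]).round(4))
E
```

```text
tray [[0.58  0.363 0.014]
 [0.535 0.116 0.014]
 [0.42  0.134 0.014]
 [0.462 0.383 0.014]] [0.4994 0.2488 0.014 ] [0.119 0.252 0.116 0.252]
tray y-axis yaw -9.900000000000006
sock top [[0.5204 0.3209 0.066 ]
 [0.4944 0.2523 0.066 ]
 [0.4889 0.1719 0.066 ]]
sock scene [[0.4901 0.1749 0.066 ]
 [0.4963 0.256  0.066 ]
 [0.522  0.3243 0.066 ]]
plunger top [[ 0.5181 -0.4367  0.085 ]]
hub top [[ 0.5215 -0.5693  0.05  ]
 [ 0.521  -0.5636  0.066 ]
 [ 0.5207 -0.5605  0.075 ]]
jig [[ 0.649 -0.113  0.03 ]
 [ 0.654 -0.402  0.03 ]
 [ 0.386 -0.408  0.03 ]
 [ 0.379 -0.115  0.03 ]] [ 0.517  -0.2595  0.03  ] [0.27  0.29  0.268 0.293]
scene plunger [[ 0.5243 -0.1296  0.085 ]] hub [[ 0.523  -0.2512  0.066 ]
 [ 0.5293 -0.2454  0.075 ]]
```

```bash
python3 - <<'E'
from h import *
import pickle
t=pickle.load(open("top0.pkl","rb"))
A=lambda L,ox,oy,k=4:(np.array(L,float)+.5)/k-.5+[ox,oy]
print("plunger",px2z(t,A([(57,200)],335,160),.085).round(4),"hub",px2z(t,A([(214,198)]*3,335,160),[.066,.075,.084]).round(4))
# blank circle in crop (fit extremes): right x~322, top y~88
print("blank pts",px2z(t,A([(322,199),(104,199)],335,160),.05).round(4))
s=env.get_state();print(s["eef_pos"])
w=pickle.load(open("wrist0.pkl","rb"));T=rot(s["orientation"])
print("cam in tool",T.inv().apply(np.array(w["xyz"])-s["eef_pos"]).round(4));print((T.inv()*rot(w["attitude"])).as_matrix().round(3))
E
```

```text
plunger [[ 0.5162 -0.1349  0.085 ]] hub [[ 0.519  -0.2557  0.066 ]
 [ 0.5187 -0.2543  0.075 ]
 [ 0.5185 -0.2529  0.084 ]]
blank pts [[ 0.5193 -0.3414  0.05  ]
 [ 0.5182 -0.1736  0.05  ]]
[0.19130831 0.62106305 0.40402982]
cam in tool [0.079  0.0006 0.031 ]
[[-0.001  0.952  0.305]
 [ 1.     0.001  0.001]
 [ 0.001  0.305 -0.952]]
```

Call:
apply_moves:
  offset:
    - [-28.5,-17.5,0]
    - [-28.5,-17.5,0]
    - [-28.5,-17.5,0]
    - [-28.5,-17.5,0]
    - [-28.5,-17.5,0]
    - [-28.5,-17.5,0]
    - [-28.5,-17.5,0]
    - [-28.5,-17.5,0]
    - [-28.5,-17.5,0]
    - [-28.5,-17.5,0]
    - [-28.5,-17.5,0]
    - [-28.5,-17.5,0]
    - [-28.5,-17.5,0]
    - [-28.5,-17.5,0]
    - [0,0,0]
    - [0,0,0]
    - [0,0,0]
    - [0,0,0]
    - [0,0,0]
    - [0,0,0]
  rot:
    - [0,0,0]
    - [0,0,0]
    - [0,0,0]
    - [0,0,0]
    - [0,0,0]
    - [0,0,0]
    - [0,0,0]
    - [0,0,0]
    - [0,0,0]
    - [0,0,0]
    - [0,0,0]
    - [0,0,0]
    - [0,0,0]
    - [0,0,0]
    - [0,0,0.12]
    - [0,0,0.12]
    - [0,0,0.12]
    - [0,0,0.12]
    - [0,0,0.12]
    - [0,0,0.12]
  claw: [1,1,1,1,1,1,1,1,1,1,1,1,1,1,1,1,1,1,1,1]

```text
time: 1.82
eef_pos: [0.5005, 0.2695, 0.4044]
orientation: [-0.0, 0.49, 0.872, -0.0]
force: [-0.3, -0.8, -0.1]
gripper_width: 0.997
gripper_force: 0.0
```

Call:
apply_moves:
  offset:
    - [0,0,0]
    - [0,0,0]
    - [0,0,0]
    - [0,0,0]
    - [0,0,0]
    - [0,0,0]
    - [0,0,0]
  rot:
    - [0,0,0.12]
    - [0,0,0.12]
    - [0,0,0.12]
    - [0,0,0.12]
    - [0,0,0.12]
    - [0,0,0.12]
    - [0,0,0]
  claw: [1,1,1,1,1,1,1]

```text
time: 2.4
eef_pos: [0.5004, 0.2696, 0.4045]
orientation: [0.0, 0.766, 0.643, -0.0]
force: [-0.6, 0.7, 0.9]
gripper_width: 1.002
gripper_force: 0.0
```

```bash
python3 - <<'E'
from h import *
import pickle
im=env.get_image("wrist");pickle.dump(im,open("w1.pkl","wb"));cv2.imwrite("pics/w1.png",im["frame"])
s=env.get_state();print(s["time"],s["eef_pos"],s["q"],rot(s["orientation"]).as_matrix().round(3))
E
```

```text
2.45 [0.50040654 0.26961532 0.40450964] [-0.97431448  0.17123975  0.45694184  1.68838116 -0.07798035  1.30049563
 -0.6682629 ] [[ 0.165  0.986 -0.   ]
 [ 0.986 -0.165 -0.   ]
 [-0.    -0.    -1.   ]]
```

View pics/w1.png

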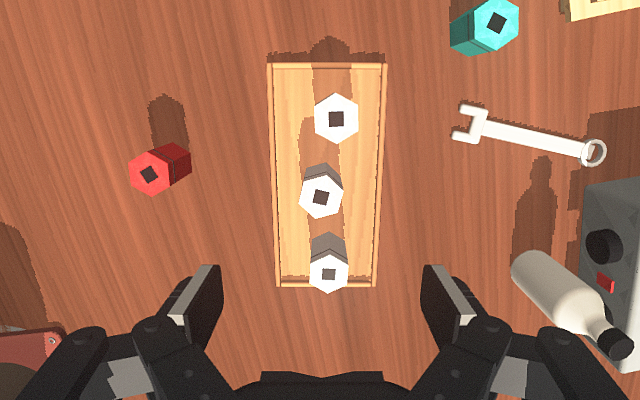

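The wrist view has image up = +y and right = +x. The three sockets' holes are at (336,119), (321,197) and (329,274), standing in the tray. The red and turquoise ones are outside it. I'll measure centres and yaws from the white top faces.

```bash
cat >> h.py <<'E'
def tops(im,seeds,z=.066,thr=205):
    m=(im["frame"].min(2)>thr).astype(np.uint8)
    m=cv2.morphologyEx(m,cv2.MORPH_OPEN,np.ones((3,3)))
    cs,_=cv2.findContours(m,cv2.RETR_EXTERNAL,cv2.CHAIN_APPROX_NONE)
    for u in seeds:
        for c in cs:
            if cv2.pointPolygonTest(c,u,False)>=0:
                P=px2z(im,c.reshape(-1,2),z)[:,:2]
                H=cv2.convexHull((P*1e4).astype(np.float32)).reshape(-1,2)/1e4
                mm=cv2.moments((H*1e3).astype(np.float32).reshape(-1,1,2));C=np.array([mm["m10"],mm["m01"]])/mm["m00"]/1e3
                best=[]
                for a in np.arange(-30,30,.5):
                    r=[np.ptp(H@[np.cos(b),np.sin(b)]) for b in np.radians(a+np.array([0,60,120]))]
                    best.append((sum(r),a,np.round(r,4)))
                print(u,"C",C.round(4),"area",round(mm["m00"],0),"yaw",min(best,key=lambda x:x[0])[1:])
E
python3 - <<'E'
from h import *
import pickle
im=pickle.load(open("w1.pkl","rb"))
tops(im,[(336,119),(321,197),(329,274)])
print(px2z(im,[(336,119),(321,197),(329,274)],.066).round(4))
P=px2z(im,[(269,64),(386,64),(374,286),(278,286)],.014);print(P.round(3),P.mean(0))
t=pickle.load(open("top0.pkl","rb"))
tops(t,[(197,206),(218,214),(245,219)],thr=190)
E
```

```text
(336, 119) C [0.5214 0.3225] area 1228.0 yaw (np.float64(-8.0), array([0.0374, 0.0381, 0.0382]))
(321, 197) C [0.4958 0.2546] area 1226.0 yaw (np.float64(-24.0), array([0.038 , 0.0383, 0.0379]))
(329, 274) C [0.4896 0.1734] area 1236.0 yaw (np.float64(-11.0), array([0.0373, 0.0384, 0.0391]))
[[0.5216 0.322  0.066 ]
 [0.4963 0.2543 0.066 ]
 [0.4901 0.1733 0.066 ]]
[[0.467 0.381 0.014]
 [0.58  0.362 0.014]
 [0.536 0.118 0.014]
 [0.424 0.138 0.014]] [0.50173985 0.24999002 0.014     ]
(197, 206) C [0.52   0.3209] area 1037.0 yaw (np.float64(0.0), array([0.0335, 0.0366, 0.0386]))
(218, 214) C [0.4944 0.2522] area 1009.0 yaw (np.float64(-26.0), array([0.0351, 0.0354, 0.0343]))
(245, 219) C [0.4881 0.1721] area 1001.0 yaw (np.float64(-14.5), array([0.036 , 0.0343, 0.036 ]))
```

Call:
apply_moves:
  offset:
    - [-33,6.9,0]
    - [-33,6.9,0]
    - [-33,6.9,0]
    - [-33,6.9,0]
    - [-33,6.9,0]
    - [-33,6.9,0]
    - [-33,6.9,0]
    - [-33,6.9,0]
    - [-33,6.9,0]
    - [-33,6.9,0]
    - [-33,6.9,0]
    - [-33,6.9,0]
    - [0,0,0]
    - [0,0,0]
    - [0,0,0]
  rot:
    - [0,0,0]
    - [0,0,0]
    - [0,0,0]
    - [0,0,0]
    - [0,0,0]
    - [0,0,0]
    - [0,0,0]
    - [0,0,0]
    - [0,0,0]
    - [0,0,0]
    - [0,0,0]
    - [0,0,0]
    - [0,0,-0.09]
    - [0,0,-0.09]
    - [0,0,0]
  claw: [1,1,1,1,1,1,1,1,1,1,1,1,0.5,0,0]

```text
time: 3.7
eef_pos: [0.5158, -0.1354, 0.4047]
orientation: [-0.0, 0.7, 0.714, -0.0]
force: [-0.4, 0.9, 0.2]
gripper_width: 0.604
gripper_force: 0.0
```

```bash
python3 - <<'E'
from h import *
import pickle
im=env.get_image("wrist");pickle.dump(im,open("w2.pkl","wb"));cv2.imwrite("pics/w2.png",im["frame"])
s=env.get_state();print(s["time"],s["eef_pos"],s["q"],rot(s["orientation"]).as_matrix().round(3))
E
```

```text
3.75 [ 0.51587357 -0.13484056  0.4046439 ] [-0.54385241  0.0994004   0.77502588  1.78025229 -0.072302    1.29111614
  0.26250284] [[-0.014  1.    -0.   ]
 [ 1.     0.014  0.   ]
 [ 0.    -0.    -1.   ]]
```

View pics/w2.png

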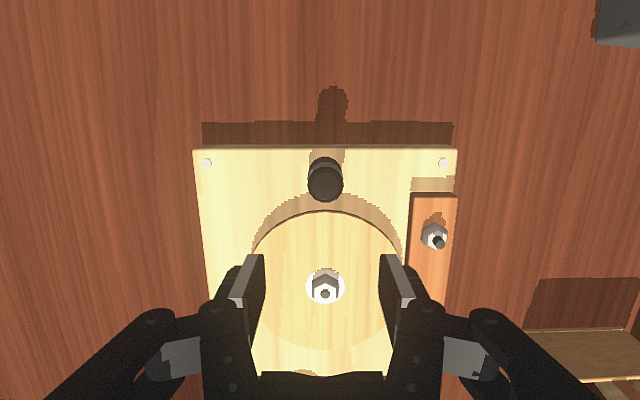

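The plunger head is at about (325,181). The nut is at (325,285) with a visible stud tip at (325,294), and a spare nut is at (434,236). I'll enlarge the nut and the plunger.

```bash
python3 - <<'E'
from h import *
import pickle
im=pickle.load(open("w2.pkl","rb"));f=im["frame"]
r=lambda x,y,w,h,k:cv2.resize(f[y:y+h,x:x+w],None,fx=k,fy=k,interpolation=cv2.INTER_CUBIC)
cv2.imwrite("pics/crop2.png",np.hstack([r(300,260,50,50,8),r(300,150,50,50,8)]))
for p,z in(((325.5,183),.084),((204,150),.03),((458,150),.03)): print(px2z(im,[p],z).round(4))
E
```

```text
[[ 0.5184 -0.1327  0.084 ]]
[[ 0.3966 -0.1147  0.03  ]]
[[ 0.6519 -0.11    0.03  ]]
```

View pics/crop2.png

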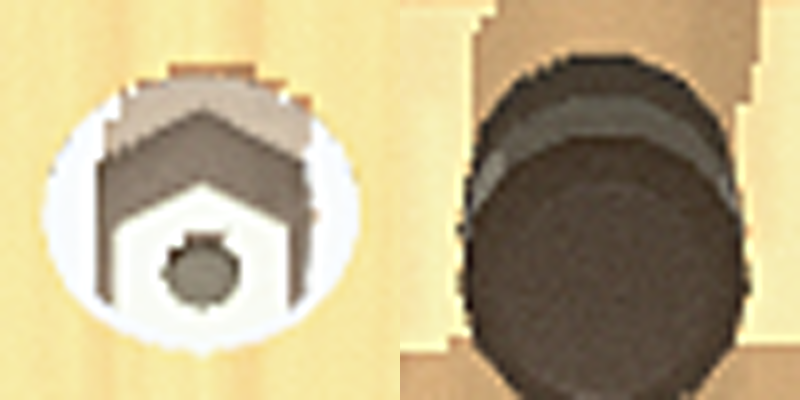

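```bash
python3 - <<'E'
from h import *
import pickle
im=pickle.load(open("w2.pkl","rb"))
A=lambda L:(np.array(L,float)+.5)/8-.5+[300,260]
print("nut widths, lower prism z~.058",px2z(im,A([(97,165),(310,165)]),.058).round(4))
print("nut top z .064 width",px2z(im,A([(115,230),(290,230),(203,185)]),.064).round(4))
for z in(.066,.075,.084):print("stud",z,px2z(im,A([(165,270),(240,270),(202,272)]),z).round(4))
print("plate",px2z(im,A([(45,215),(360,215),(203,352)]),.05).round(4))
J=px2z(im,[(192.5,149.5),(457,149)],.03);print(J.round(4))
t=pickle.load(open("top0.pkl","rb"))
for z in(.066,.075,.084):print(px2z(t,[((614-400+.5)/4-.5+335,(198.5)/4-.5+160)],z).round(4))
E
```

```text
nut widths, lower prism z~.058 [[ 0.5068 -0.2438  0.058 ]
 [ 0.5344 -0.2433  0.058 ]]
nut top z .064 width [[ 0.5093 -0.2497  0.064 ]
 [ 0.5317 -0.2493  0.064 ]
 [ 0.5204 -0.2429  0.064 ]]
stud 0.066 [[ 0.5158 -0.2542  0.066 ]
 [ 0.5254 -0.2541  0.066 ]
 [ 0.5205 -0.2545  0.066 ]]
stud 0.075 [[ 0.5157 -0.2485  0.075 ]
 [ 0.5251 -0.2483  0.075 ]
 [ 0.5203 -0.2487  0.075 ]]
stud 0.084 [[ 0.5157 -0.2427  0.084 ]
 [ 0.5247 -0.2425  0.084 ]
 [ 0.5201 -0.2429  0.084 ]]
plate [[ 0.4997 -0.2563  0.05  ]
 [ 0.5419 -0.2556  0.05  ]
 [ 0.5213 -0.2774  0.05  ]]
[[ 0.3849 -0.1143  0.03  ]
 [ 0.6508 -0.109   0.03  ]]
[[ 0.519  -0.2557  0.066 ]]
[[ 0.5187 -0.2543  0.075 ]]
[[ 0.5185 -0.2529  0.084 ]]
```

Call:
apply_moves:
  offset:
    - [0,2,0]
    - [0,0,0]
    - [0,0,20]
    - [0,0,20]
    - [0,0,20]
    - [0,0,20]
    - [0,0,20]
    - [0,0,20]
    - [0,0,18]
    - [0,0,2]
    - [0,0,2]
    - [0,0,2]
    - [0,0,2]
    - [0,0,2]
    - [0,0,2]
    - [0,0,2]
    - [0,0,2]
    - [0,0,2]
  rot:
    - [0,0,0]
    - [0,0,0]
    - [0,0,0]
    - [0,0,0]
    - [0,0,0]
    - [0,0,0]
    - [0,0,0]
    - [0,0,0]
    - [0,0,0]
    - [0,0,0]
    - [0,0,0]
    - [0,0,0]
    - [0,0,0]
    - [0,0,0]
    - [0,0,0]
    - [0,0,0]
    - [0,0,0]
    - [0,0,0]
  claw: [0,0,0,0,0,0,0,0,0,0,0,0,0,0,0,0,0,0]

```text
time: 5.25
eef_pos: [0.5184, -0.1347, 0.2491]
orientation: [0.001, 0.703, 0.711, 0.001]
force: [0.5, 0.4, 4.9]
gripper_width: 0.0
gripper_force: 2.7
```

Call:
apply_moves:
  offset:
    - [0,0,1]
    - [0,0,1]
    - [0,0,1]
    - [0,0,1]
    - [0,0,0]
  rot:
    - [0,0,0]
    - [0,0,0]
    - [0,0,0]
    - [0,0,0]
    - [0,0,0]
  claw: [0,0,0,0,0]

```text
time: 5.67
eef_pos: [0.5186, -0.135, 0.2472]
orientation: [-0.0, 0.703, 0.711, 0.001]
force: [-11.4, 3.5, 34.5]
gripper_width: -0.003
gripper_force: 17.3
```

The plunger took 34 N at tip height 74 mm, so it is on its stop. Now to the nearest socket, C.

Call:
apply_moves:
  offset:
    - [0,0,-10]
    - [0,0,-25]
    - [0,0,-25]
    - [0,0,-25]
    - [0,0,-25]
    - [10,0,-25]
    - [31,-2.5,-10]
    - [31,-2.5,0]
    - [31,-2.5,0]
    - [31,-2.5,0]
    - [31,-2.5,0]
    - [31,-2.5,0]
    - [31,-2.5,0]
    - [31,-2.5,0]
    - [31,-2.5,0]
    - [20,-2.5,0]
    - [0,0,0]
    - [0,0,0]
    - [0,0,0]
  rot:
    - [0,0,0]
    - [0,0,0]
    - [0,0,0]
    - [0,0,0]
    - [0,0,0]
    - [0,0,0]
    - [0,0,0]
    - [0,0,0]
    - [0,0,0]
    - [0,0,0]
    - [0,0,0]
    - [0,0,0]
    - [0,0,0]
    - [0,0,0]
    - [0,0,0]
    - [0,0,0]
    - [0,0,0.102]
    - [0,0,0.102]
    - [0,0,0]
  claw: [0,0,0,0,0,0,0,0.8,0.8,0.8,0.8,0.8,0.8,0.8,0.8,0.8,0.8,0.8,0.8]

```text
time: 7.25
eef_pos: [0.489, 0.1743, 0.3892]
orientation: [0.0, 0.773, 0.635, -0.001]
force: [0.5, -0.1, -0.4]
gripper_width: 0.804
gripper_force: 0.0
```

```bash
cat >> h.py <<'E'
def go(x,y,z,yawx):
    s=env.get_state();T=rot(s["orientation"]).as_matrix();p=np.array(s["eef_pos"])
    cy=np.degrees(np.arctan2(T[1,0],T[0,0]))
    print("t",s["time"],"pos",p.round(4),"yaw",cy.round(2),"zax",T[:,2].round(4),"F",np.round(s["force"],1),"M",np.round(s["moment"],2),"w",round(s["gripper_width"],3),"q7",round(s["q"][6],2))
    c,n=np.cos(np.radians(cy)),np.sin(np.radians(cy))
    d=np.array([x,y,z])-p
    print("tool shift mm",np.round(1e3*np.array([d@[c,n,0],d@[n,-c,0],-d[2]]),1),"rotz",round(-np.radians(yawx-cy),3))
E
python3 - <<'E'
from h import *
im=env.get_image("wrist");cv2.imwrite("pics/w3.png",im["frame"])
go(.4897,.1734,.198,79)
# plunger check top view
import pickle
t=env.get_image("top");cv2.imwrite("pics/t3.png",t["frame"])
tops(im,[(u,v) for u in range(250,420,12) for v in range(60,260,12)][:0])
m=(im["frame"].min(2)>205).astype(np.uint8);n,l,st,ce=cv2.connectedComponentsWithStats(m)
S=[tuple(map(float,ce[i]+[0,0])) for i in range(1,n) if 300<st[i,4]<4000]
print([tuple(np.round(x)) for x in S]);tops(im,S)
E
```

```text
t 7.3 pos [0.4891 0.174  0.3893] yaw 79.09 zax [-6.e-04 -6.e-04 -1.e+00] F [ 0.7 -0.5  0.4] M [0.01 0.01 0.01] w 0.798 q7 -0.58
tool shift mm [ -0.5   0.7 191.3] rotz 0.002
[(np.float64(326.0), np.float64(8.0)), (np.float64(533.0), np.float64(33.0)), (np.float64(312.0), np.float64(89.0)), (np.float64(323.0), np.float64(185.0)), (np.float64(611.0), np.float64(223.0))]
(326.36315789473684, 8.447368421052632) C [0.5191 0.311 ] area 411.0 yaw (np.float64(-7.5), array([0.0373, 0.0224, 0.025 ]))
(533.0541237113403, 33.102770618556704) C [0.6791 0.2636] area 3289.0 yaw (np.float64(11.0), array([0.1193, 0.0306, 0.1283]))
(311.7188221709007, 88.77771362586606) C [0.496  0.2545] area 1249.0 yaw (np.float64(-24.0), array([0.0383, 0.0381, 0.0383]))
(323.39854545454546, 184.832) C [0.4896 0.1737] area 1240.0 yaw (np.float64(-13.0), array([0.038 , 0.0381, 0.0384]))
(610.8012528473804, 223.1110478359909) C [0.7536 0.0825] area 2115.0 yaw (np.float64(-15.0), array([0.0486, 0.055 , 0.0548]))
```

Call:
apply_moves:
  offset:
    - [-0.3,0.6,10]
    - [0,0,25]
    - [0,0,25]
    - [0,0,25]
    - [0,0,25]
    - [0,0,25]
    - [0,0,25]
    - [0,0,21]
    - [0,0,10]
    - [0,0,0]
    - [0,0,0]
    - [0,0,0]
    - [0,0,0]
    - [0,0,0]
    - [0,0,0]
  rot:
    - [0,0,0.017]
    - [0,0,0]
    - [0,0,0]
    - [0,0,0]
    - [0,0,0]
    - [0,0,0]
    - [0,0,0]
    - [0,0,0]
    - [0,0,0]
    - [0,0,0]
    - [0,0,0]
    - [0,0,0]
    - [0,0,0]
    - [0,0,0]
    - [0,0,0]
  claw: [0.8,0.8,0.8,0.8,0.8,0.8,0.8,0.8,0.8,0.8,0,0,0,0,0]
  squeeze: 60

```text
time: 8.6
eef_pos: [0.4904, 0.1738, 0.2002]
orientation: [0.0, 0.777, 0.63, 0.001]
force: [-1.5, -1.4, 7.1]
gripper_width: 0.439
gripper_force: 60.5
```

Call:
apply_moves:
  offset:
    - [0,0,-10]
    - [0,0,-30]
    - [0,0,-30]
    - [0,0,-30]
    - [-29.5,8.4,0]
    - [-29.5,8.4,0]
    - [-29.5,8.4,0]
    - [-29.5,8.4,0]
    - [-29.5,8.4,0]
    - [-29.5,8.4,0]
    - [-29.5,8.4,0]
    - [-29.5,8.4,0]
    - [-29.5,8.4,0]
    - [-29.5,8.4,0]
    - [-29.5,8.4,0]
    - [-29.5,8.4,0]
    - [-29.5,8.4,0]
    - [-29.5,8.4,0]
    - [0,0,0]
    - [0,0,0]
  rot:
    - [0,0,0]
    - [0,0,0]
    - [0,0,0]
    - [0,0,0]
    - [0,0,0]
    - [0,0,0]
    - [0,0,0]
    - [0,0,0]
    - [0,0,0]
    - [0,0,0]
    - [0,0,0]
    - [0,0,0]
    - [0,0,0]
    - [0,0,0]
    - [0,0,0]
    - [0,0,0]
    - [0,0,0]
    - [0,0,0]
    - [0,0,-0.112]
    - [0,0,-0.112]
  claw: [0,0,0,0,0,0,0,0,0,0,0,0,0,0,0,0,0,0,0,0]

```text
time: 10.27
eef_pos: [0.5182, -0.2572, 0.2992]
orientation: [0.0, 0.702, 0.713, -0.001]
force: [0.6, 0.3, -3.4]
gripper_width: 0.439
gripper_force: 61.6
```

```bash
python3 - <<'E'
from h import *
import pickle
im=env.get_image("wrist");cv2.imwrite("pics/w4.png",im["frame"]);pickle.dump(im,open("w4.pkl","wb"))
go(.5205,-.2548,.2502,91)
m=(im["frame"].min(2)>205).astype(np.uint8);n,l,st,ce=cv2.connectedComponentsWithStats(m)
S=[tuple(map(float,ce[i])) for i in range(1,n) if 300<st[i,4]<8000]
print([tuple(np.round(x)) for x in S])
z=env.get_state()["eef_pos"][2]-.1342;tops(im,S,z)
f=im["frame"];print(z,proj(im,[.5205,-.2548,z]))
cv2.imwrite("pics/c4.png",cv2.resize(f[200:400,180:460],None,fx=2.8,fy=2.8,interpolation=cv2.INTER_CUBIC))
E
```

```text
t 10.3167 pos [ 0.5185 -0.2559  0.2992] yaw 91.51 zax [-5.e-04 -3.e-04 -1.e+00] F [ 0.   1.  -3.5] M [0.03 0.02 0.03] w 0.44 q7 0.62
tool shift mm [ 1.1  2.  49. ] rotz 0.009
[(np.float64(321.0), np.float64(323.0))]
(321.32285515804097, 322.6229593608892) C [ 0.5175 -0.2577] area 1143.0 yaw (np.float64(0.0), array([0.0368, 0.0378, 0.0376]))
0.1649658214458565 [[330.23859795 318.03335957]]
```

View pics/c4.png

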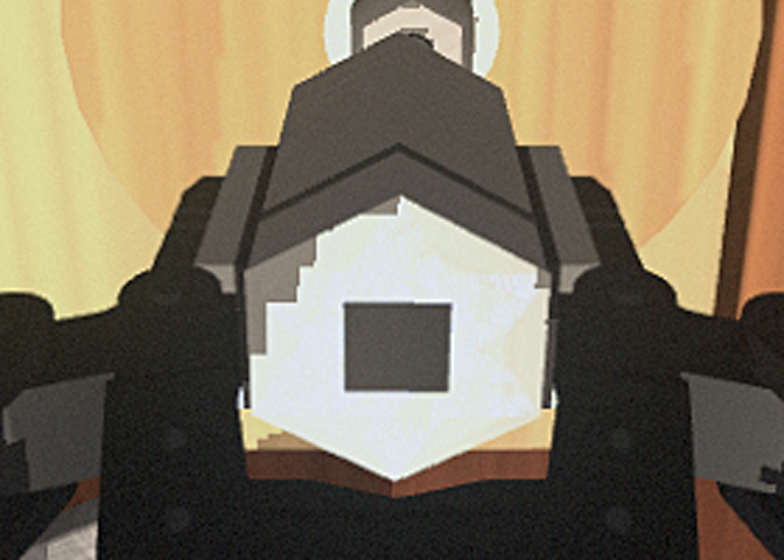

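```bash
python3 - <<'E'
from h import *
import pickle
im=pickle.load(open("w4.pkl","rb"))
A=lambda L:(np.array(L,float)+.5)/2.8-.5+[180,200]
print("hole",px2z(im,A([(397,347),(345,347),(450,347)]),.165).round(4),"hex ends",px2z(im,A([(400,196),(396,481)]),.165).round(4))
print("plate x",px2z(im,A([(325,30),(498,30)]),.05).round(4),"nut",px2z(im,A([(353,10),(472,10)]),.06).round(4), "nut top",px2z(im,A([(364,40),(462,40)]),.064).round(4))
E
```

```text
hole [[ 0.5174 -0.2572  0.165 ]
 [ 0.5108 -0.2573  0.165 ]
 [ 0.5242 -0.2571  0.165 ]] hex ends [[ 0.5175 -0.2355  0.165 ]
 [ 0.5176 -0.2792  0.165 ]]
plate x [[ 0.5001 -0.255   0.05  ]
 [ 0.5414 -0.2544  0.05  ]] nut [[ 0.5072 -0.2466  0.06  ]
 [ 0.5341 -0.2462  0.06  ]] nut top [[ 0.5099 -0.2524  0.064 ]
 [ 0.5318 -0.252   0.064 ]]
```

Call:
apply_moves:
  offset:
    - [2,3.2,0]
    - [0,0,10]
    - [0,0,10]
    - [0,0,8]
    - [0,0,3]
    - [0,0,2]
    - [0,0,2]
    - [0,0,2]
    - [0,0,2]
    - [0,0,2]
    - [0,0,2]
    - [0,0,2]
    - [0,0,0]
  rot:
    - [0,0,0.009]
    - [0,0,0]
    - [0,0,0]
    - [0,0,0]
    - [0,0,0]
    - [0,0,0]
    - [0,0,0]
    - [0,0,0]
    - [0,0,0]
    - [0,0,0]
    - [0,0,0]
    - [0,0,0]
    - [0,0,0]
  claw: [0,0,0,0,0,0,0,0,0,0,0,0,0]

```text
time: 11.4
eef_pos: [0.5221, -0.253, 0.2535]
orientation: [0.0, 0.705, 0.709, -0.0]
force: [-0.0, -0.8, -3.5]
gripper_width: 0.439
gripper_force: 61.6
```

```bash
python3 - <<'E'
from h import *
go(.5205,-.2548,.2442,91)
E
```

```text
t 11.4 pos [ 0.5221 -0.253   0.2535] yaw 90.33 zax [-3.e-04 -3.e-04 -1.e+00] F [-0.  -0.8 -3.5] M [-0.17  0.07 -0.01] w 0.439 q7 0.63
tool shift mm [-1.8 -1.6  9.3] rotz -0.012
```

Call:
apply_moves:
  offset:
    - [0,0,1.5]
    - [0,0,1.5]
    - [0,0,1.5]
    - [0,0,1.5]
    - [0,0,0]
  rot:
    - [0,0,-0.01]
    - [0,0,0]
    - [0,0,0]
    - [0,0,0]
    - [0,0,0]
  claw: [0,0,0,0,0]

```text
time: 11.82
eef_pos: [0.5219, -0.2534, 0.2475]
orientation: [0.0, 0.702, 0.712, -0.0]
force: [-1.8, -5.4, -4.5]
gripper_width: 0.438
gripper_force: 61.6
```

Call:
apply_moves:
  offset:
    - [-1,0,1]
    - [0,0,1]
    - [0,0,1]
    - [0,0,1]
    - [0,0,1]
    - [0,0,0]
  rot:
    - [0,0,0]
    - [0,0,0]
    - [0,0,0]
    - [0,0,0]
    - [0,0,0]
    - [0,0,0]
  claw: [0,0,0,0,0,0]

```text
time: 12.32
eef_pos: [0.5223, -0.2542, 0.2442]
orientation: [-0.0, 0.702, 0.713, 0.0]
force: [-8.5, 0.2, 16.4]
gripper_width: 0.441
gripper_force: 63.7
```

```bash
python3 - <<'E'
from h import *
go(.5205,-.2548,.2442,91)
E
```

```text
t 12.3167 pos [ 0.5223 -0.2542  0.2442] yaw 90.89 zax [ 4.e-04  8.e-04 -1.e+00] F [-8.5  0.2 16.4] M [0.07 2.06 0.07] w 0.441 q7 0.65
tool shift mm [-0.6 -1.8  0. ] rotz -0.002
```

The socket stopped exactly at the predicted seated height (TCP 0.2442 m, lower edge at 50 mm). I'll check this in a picture.

```bash
python3 - <<'E'
from h import *
s=env.get_image("scene");w=env.get_image("wrist");f=s["frame"]
a=cv2.resize(f[110:230,180:330],(400,320),interpolation=cv2.INTER_CUBIC);b=cv2.resize(w["frame"],(400,250))
b=cv2.copyMakeBorder(b,0,70,0,0,cv2.BORDER_CONSTANT);cv2.imwrite("pics/f1.png",np.hstack([a,b]))
go(.5205,-.2548,.2442,91)
print(px2z(s,[(288,183)],.074))
E
```

```text
t 12.4167 pos [ 0.5222 -0.2542  0.2442] yaw 90.89 zax [ 5.e-04  8.e-04 -1.e+00] F [-8.3  1.  15.4] M [-0.04  1.97 -0.04] w 0.439 q7 0.65
tool shift mm [-0.6 -1.7 -0. ] rotz -0.002
[[ 0.53146739 -0.12621277  0.074     ]]
```

View pics/f1.png

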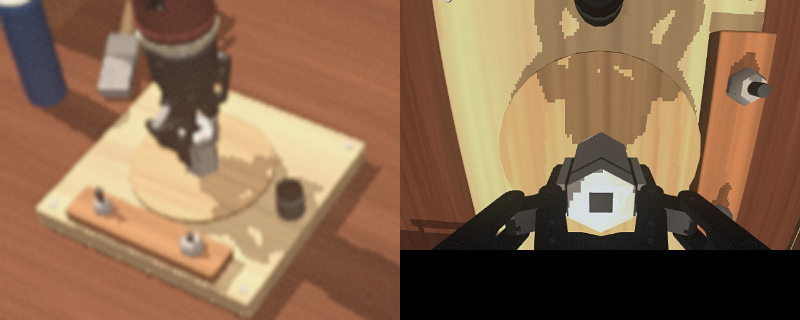

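The picture shows the held socket upright and flush on the blank, and the plunger head is low. I'll relieve the side load, then hand in.

Call:
apply_moves:
  offset:
    - [0,-1,0]
    - [0,0,0]
    - [0,0,0]
    - [0,0,0]
  rot:
    - [0,0,0]
    - [0,0,0]
    - [0,0,0]
    - [0,0,0]
  claw: [0,0,0,0]

```text
time: 12.75
eef_pos: [0.5219, -0.254, 0.2442]
orientation: [0.001, 0.701, 0.713, 0.001]
force: [-4.2, -0.6, 11.7]
gripper_width: 0.439
gripper_force: 63.3
```

```bash
python3 - <<'E'
from h import *
go(.5205,-.2548,.2442,91)
s=env.get_state()
if abs(s["eef_pos"][2]-.2442)<.0012 and s["gripper_force"]>40: print(env.close_job())
E
```

```text
t 12.75 pos [ 0.5219 -0.254   0.2442] yaw 90.92 zax [ 2.1e-03  1.0e-04 -1.0e+00] F [-4.2 -0.6 11.7] M [-0.21  1.12  0.  ] w 0.439 q7 0.65
tool shift mm [-0.8 -1.4 -0. ] rotz -0.001
the job is handed in; nothing more can be done
None
```

I pressed the plunger to its stop, and the first socket tried went fully down over the nut; I handed the job in at 12.75 s still gripping it upright (the call returned no verdict).

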